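# Bond a ship-model gun mount in a clamshell jig

## Robot

A 6-joint arm with a two-finger parallel gripper is mounted at the origin on the work surface. World frame = base frame: x ahead of the robot, y to its left, z up, the work surface at z = 0. Lengths are in m, angles in rad, forces in N, time in s.
With the tool pointing down it reaches from about 0.35 to 0.775 m from the base axis. Payload 5.5 kg.
Tool frame: the origin (TCP) lies between the finger pads; the fingertips stand 22 mm ahead of it and the grasp point (between the pads) lies 3 mm ahead of it; z points along the fingers, y is the line along which they close (so a half turn about z gives the same grasp; the last joint's range is limited). The gripper opens to 85 mm and grips with 20 to 120 N. Pads are 22 mm wide; open, the fingers measure 114 mm over their backs; the gripper's body (76 mm by 85 mm) begins 54 mm behind the grasp point. The pads swing forward as they close: fully open they stand 13 mm farther back than shut.
Start: joints at [1.034, 0.313, 0.046, 1.304, 0, 1.431], TCP at [0.222, 0.53, 0.253] pointing down, gripper open.
Joint ranges: [-2.76, 2.76], [-0.86, 1.69], [-1.03, 1.26], [-2.2, 2.34], [-1.47, 1.5], [-3.14, 3.14]. Speed limits (rad/s): [2.57, 2.57, 3.14, 3.14, 3.14, 3.14].

## Interface

Orientations are given as a unit quaternion [w, x, y, z].
In Python, from workcell import env gives the robot as it stands.
- The arm moves only by the shell command python3 nudge.py 'ROWS' [OPENING] [FORCE]. ROWS is a JSON list of rows, 1 to 8 of them, each of 6 numbers: dx, dy, dz in m, then a rotation vector rx, ry, rz in rad; each row is the pose to reach, as a shift and turn from the pose commanded when the command began, along the tool's axes at that moment; what a row does not reach only later rows make up. A row lasts 1/8 s, in which the tool goes at most 0.0625 m and 0.188 rad, less where a joint would pass 70% of its speed; a pose out of reach is approached as far as the arm can. OPENING is the finger opening in m, set as the command begins (- or left out keeps the last). The fingers move at their own pace and stop on an object; FORCE is the grip in N (left out, the last holds). Time passes only in rows, so rows that do not move let the fingers close. It prints the time, the measured TCP pose, the force, the opening and the grip force at its end.
- env.get_state(): the state, without advancing time (a new reading comes with each control period).
- env.read_camera(name): name is "scene" or "top" or "wrist"; returns a dict with "image" (400x640x3 uint8, red, green, blue), "K" (3x3 intrinsics, pixels), "D" ([k1, k2, p1, p2, k3] as OpenCV has them; the pictures are not rectified), "R" (3x3) and "t" (3): a world point X has camera coordinates R X + t. Camera axes: x right, y down, z forward; pixel columns grow to the right and rows downward; lengths in m; the calibration is good to about 2 mm. A picture is of the moment at which its call begins. There is no depth.
- env.hand_in(): hands the job in; it is judged then, once.
The state is a dict: "clock": time; "joint_pos": joint angles; "qvel": joint speeds; "tau": joint torques, N m; "tcp_pos": TCP position; "orientation": TCP orientation; "wrist_force": force on the tool from outside, world axes, zero at the start; "ft_torque": the same for the moment, N m; "finger_gap": finger opening in m; "grip_force": force on a finger pad.
Only numpy, scipy, OpenCV 4.12 (cv2) and the standard library are available. Lean on these libraries where they do the work, as an engineer would, in place of code of your own. Each camera call takes 0.05 s, during which the arm holds its last target. There are 200 camera calls.

## Task

Set the square-footed gun mount flat into the square pocket of the open bonding jig and let go of it, then close the jig's hinged lid fully over it. Then take the steel pin from the stand and push it through the lid's hole into the base until its shoulder is fully home on the lid, and finish while still gripping the pin and pressing it down (about 10 N) so that the jig is kept pressed shut. Leave everything else on the bench where it is.

Things in the scene. Friction and masses are not known exactly. Their poses are not given: they have to be found in the camera images.
- mount: Gun mount of a ship model, light grey plastic, 30 g: a SQUARE foot 40 x 40 mm, 6 mm thick, with a round drum on top (20 mm diameter, 24 mm tall, top 30 mm above the underside). Stands on the cutting mat. Origin: centre of its underside; z up, x and y parallel to the foot's sides (any quarter turn fits the pocket).
- jig: Bonding jig, fixed to the bench: bare aluminium base block 150 (x) x 100 (y) x 24 mm, standing on the 3 mm green cutting mat. Origin: centre of its underside; z up, its x points from the pin-hole end towards the hinge. The hinge line runs along its y, at x = +65 mm, 24.5 mm above the underside.
- pocket (a point): Centre of the floor of the square pocket in the jig's base: pocket 43.5 x 43.5 mm, sides parallel to the jig's x and y, 6 mm deep (floor 18 mm above the jig's underside), so the mount's foot ends flush with the base's top. Axes as the jig's.
- base_hole (a point): Centre of the mouth of the pin hole in the jig's base, on its top face; vertical hole 13 mm diameter, goes through. It lies 50 mm from the pocket's centre, on the side away from the hinge. Axes as the jig's.
- hinge (a point): Middle of the lid's hinge line (along the jig's y), in the plane of the lid's inner face. Axes as the jig's. Measured from this line the lid has a rectangular window from 42 to 84 mm (33 mm wide), through which the drum stands when the lid is shut, a solid strip, and the pin hole at 110 mm.
- lid (a joint): Angle of the jig's lid: 0 = shut flat on the base, 1.57 = upright, 1.95 = fully back; starts upright or leaning back a little. Stiff hinge: the lid stays where it is left; 2 to 3.5 N near its free edge moves it. The lid is a flat aluminium plate, 130 mm long from hinge line to free edge, 90 mm wide, 8 mm thick, 180 g.
- lid_hole (a point): Centre of the pin hole (13 mm diameter, through the 8 mm lid) on the lid's outer face, which is its top when shut. 110 mm from the hinge line. z points out of the lid's outer face. With the lid shut it lies straight above base_hole, 8.5 mm higher.
- pin: Steel jig pin, 60 g, standing upright in the stand: shank 10 mm diameter, 30 mm long, with a tapered foot (5 mm wide at its end), then a round grip head 18 mm diameter and 34 mm tall with a flat shoulder below. Origin: lower end of the shank; z up, top of the head at 64 mm.
- pin_shoulder (a point): Centre of the flat shoulder under the pin's head, 30 mm above the pin's origin; the shoulder rests on the stand's top at the start and on the lid when the pin is fully home.
- stand: Fixed light-wood stand, 50 (x) x 120 (y) x 36 mm, with two holes of 14 mm at y = -36 and +36 mm; the pin stands in one, a scriber in the other. Origin: centre of its underside.
- round_mount: Bystander: light grey plastic gun mount like the other but with a ROUND foot (42 mm diameter, 6 mm thick), same drum. Origin: centre of its underside.
- scriber: Bystander: scriber standing in the other hole of the stand: brass collar and a pear-shaped dark wooden handle (28 mm at its widest, top 48 mm above the stand). Origin: lower end of its shank.
- hull: Bystander: light grey plastic ship hull half, an open trough 56 mm wide, about 290 mm long, 30 mm high, lying across the far side of the mat. Origin: underside, middle of the straight part.
- pin_vise: Bystander: steel pin vise with drill, 130 mm long, 13 mm thick, lying flat. Origin: near mid-length, on the mat.
- paint_jar: Bystander: small paint jar, 38 mm diameter, 45 mm tall. Origin: centre of its underside.
- glue: Bystander: amber glue bottle, 42 mm diameter, 65 mm tall. Origin: centre of its underside.
- deck: Bystander: light grey plastic ship deck, a flat plate 50 x 150 mm with details up to 9 mm high, lying in front of the robot. Origin: centre of its underside.

How it is judged:
On the way, in this order (a step that is already met when the one before it is completed fails the run):
1. the square-footed mount lies flat in the pocket, let go, with the lid still open (horizontal distance between mount and pocket below 0.005 m and z of mount in the frame of pocket below 0.002 m and angle between mount's own z axis and vertical below 0.05 rad and value of joint lid above 1 rad and contact force between the fingers and mount below 0.1 N), for 0.2 s.
2. the lid is shut, before the pin goes in (horizontal distance between mount and pocket below 0.005 m and z of mount in the frame of pocket below 0.002 m and angle between mount's own z axis and vertical below 0.05 rad and value of joint lid below 0.03 rad and horizontal distance between pin and base_hole above 0.02 m), for 0.1 s.
3. the pin is through both holes, its shoulder on the lid (horizontal distance between pin_shoulder and lid_hole below 0.004 m and z of pin_shoulder in the frame of lid_hole below 0.002 m and horizontal distance between pin and base_hole below 0.004 m and z of pin in the frame of base_hole below -0.015 m and angle between pin's own z axis and vertical below 0.12 rad and value of joint lid below 0.03 rad), for 0.1 s.
At the end, for the whole second after the job is handed in: Mount in the pocket (5 mm sideways, 2 mm in depth, level), lid shut (under 0.03 rad), pin through both holes with its shoulder within 2 mm of the lid, gripper still gripping the pin (over 3 N) and pressing it on the lid with 4 to 40 N; nothing else moved over 20 mm (all of step 3 and horizontal distance between mount and pocket below 0.005 m and z of mount in the frame of pocket below 0.002 m and angle between mount's own z axis and vertical below 0.05 rad and contact force between pin and lid between 4 and 40 N and contact force between the fingers and pin above 3 N); the arm keeps its last pose, push and grip.
It fails at once if something else on the bench was moved by more than 20 mm (distance of any of round_mount, scriber, hull, pin_vise, paint_jar, glue, deck from where it was at the start of the episode above 0.02 m).
It also fails if it takes over 72 s, if anything falls off the work surface, if the arm or the gripper's body presses on something with over 40 N, if the wrist force passes 120 N, or if a joint passes its speed limit or range.

## Working session

There is one attempt and no reset: what is moved stays moved. The work goes in short steps, Python scripts to look and compute and a shell command to move; the robot and the scene stay as the last step left them, time stands still between calls to the robot, and variables do not carry over. Pictures are saved under pics/ and viewed, at most 10 in all, crops included, and the job is handed in when it is done.

```bash
ls; mkdir -p pics
python3 - <<'E'
from workcell import env
import cv2
for n in ["scene","top"]:
    c=env.read_camera(n); cv2.imwrite(f"pics/{n}0.png",c["image"][:,:,::-1]); print(n,c["K"],c["D"],c["R"],c["t"])
s=env.get_state(); print(s)
E
```

```text
nudge.py
pics
workcell.py
scene [[369.60788426   0.         315.80446053]
 [  0.         369.60788426 205.71090817]
 [  0.           0.           1.        ]] [-0.06275645  0.          0.          0.          0.        ] [[ 8.29918082e-01  5.57885256e-01  1.32737430e-04]
 [ 3.18165075e-01 -4.73111444e-01 -8.21545218e-01]
 [-4.58265165e-01  6.81857465e-01 -5.70143347e-01]] [-0.49114177 -0.13911126  1.13861504]
top [[434.33601893   0.         319.4261241 ]
 [  0.         434.33601893 199.78906101]
 [  0.           0.           1.        ]] [-0.0975835  0.         0.         0.         0.       ] [[-0.01966482 -0.99979831 -0.00407958]
 [-0.9968864   0.01991886 -0.07629386]
 [ 0.07635973  0.00256657 -0.99707703]] [0.00177801 0.59697219 0.96071328]
{'clock': 0.1, 'joint_pos': array([1.03440658e+00, 3.13949173e-01, 4.50904019e-02, 1.30357663e+00,
       1.67158072e-06, 1.43119325e+00]), 'qvel': array([-0.00025225, -0.00065793,  0.00069287,  0.00048678,  0.00035505,
        0.00106027]), 'tau': array([ 2.80437569e-03, -4.81725955e+01,  2.99243617e+01,  1.27660934e-02,
       -6.22292191e-05, -2.24752944e-05]), 'tcp_pos': array([0.22201097, 0.52996656, 0.25248352]), 'orientation': array([-2.72544805e-04,  1.97094373e-01,  9.80384178e-01, -7.72890820e-04]), 'wrist_force': array([ 0.4168938 , -1.20817067, -0.60549744]), 'ft_torque': array([-0.0147648 , -0.01454833,  0.0368305 ]), 'grip_force': 0.0, 'finger_gap': 0.0852410471638648}
```

View pics/top0.png

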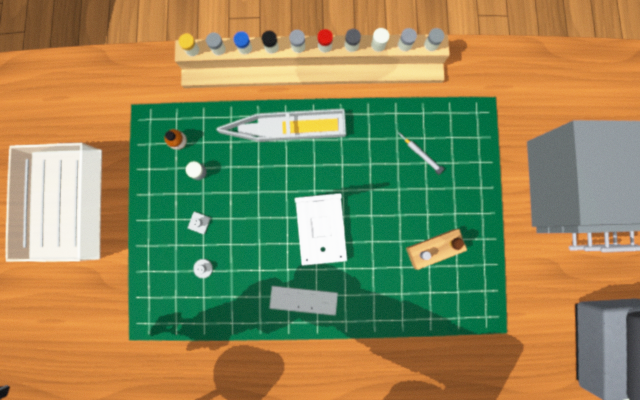

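View pics/scene0.png

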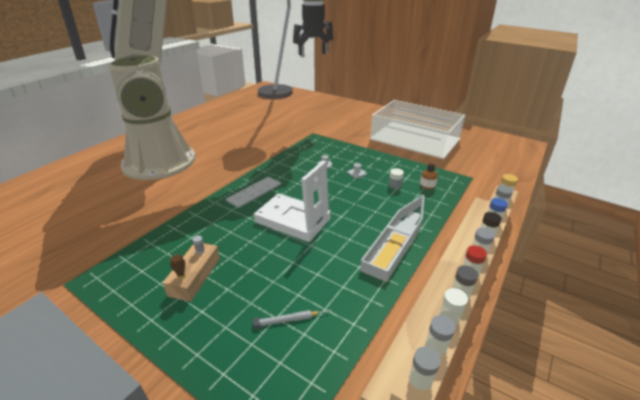

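The top view shows the square mount at (199,223), the round one at (203,268), and the jig at about (322,230) with its pocket at (320,220) and hole at (323,249). The pin is at (427,256) and the scriber at (458,243). The scene view shows the lid standing about upright at (315,200).

```bash
cat > h.py <<'E'
from workcell import env
import cv2, numpy as np
from scipy.spatial.transform import Rotation as Ro
def cam(n,save=None):
    c=env.read_camera(n)
    for k in "KDRt": c[k]=np.array(c[k],float)
    if save: cv2.imwrite(f"pics/{save}.png",c["image"][:,:,::-1])
    return c
def ray(c,uv):
    p=cv2.undistortPoints(np.array([[uv]],float),c["K"],c["D"])[0,0]
    d=c["R"].T@np.array([*p,1]); o=-c["R"].T@c["t"]; return o,d/np.linalg.norm(d)
def plane(c,uv,z):
    o,d=ray(c,uv); return o+d*(z-o[2])/d[2]
def tri(obs):
    A=np.zeros((3,3));b=np.zeros(3)
    for c,uv in obs:
        o,d=ray(c,uv);P=np.eye(3)-np.outer(d,d);A+=P;b+=P@o
    x=np.linalg.solve(A,b); return x,[float(np.linalg.norm((np.eye(3)-np.outer(ray(c,u)[1],ray(c,u)[1]))@(x-ray(c,u)[0]))) for c,u in obs]
def proj(c,X):
    return cv2.projectPoints(np.array([X],float),cv2.Rodrigues(c["R"])[0],c["t"],c["K"],c["D"])[0][0,0]
def toolR():
    q=env.get_state()["orientation"]; return Ro.from_quat([q[1],q[2],q[3],q[0]])
def intool(v): return toolR().inv().apply(v)
E
python3 - <<'E'
from h import *
c=cam("top")
for n,uv,z in [("mount",(199,223),.02),("round",(203,268),.02),("base hole",(323,249),.027),("pocket",(320,220),.021),("pin",(427,256),.073),("jigBL",(302,264),.027),("jigBR",(347,262),.027),("jigTL",(296,197),.027),("scriber",(458,243),.087),("hull",(340,124),.03)]:
    print(n,plane(c,uv,z).round(4))
w=cam("wrist","w0"); print(w["K"],w["D"],w["R"],w["t"]); print(toolR().as_matrix().round(3))
E
```

```text
mount [0.5495 0.2658 0.02  ]
round [0.4473 0.257  0.02  ]
base hole [ 0.486  -0.0159  0.027 ]
pocket [ 0.5512 -0.0104  0.021 ]
pin [ 0.4677 -0.2382  0.073 ]
jigBL [0.4534 0.0317 0.027 ]
jigBR [ 0.4559 -0.0689  0.027 ]
jigTL [0.6039 0.0427 0.027 ]
scriber [ 0.4942 -0.3023  0.087 ]
hull [ 0.7691 -0.0605  0.03  ]
[[343.04484923   0.         321.31311348]
 [  0.         343.04484923 204.09482997]
 [  0.           0.           1.        ]] [-0.05405014  0.          0.          0.          0.        ] [[ 0.38693696  0.92210508 -0.00141793]
 [ 0.8821573  -0.36972534  0.29172191]
 [ 0.26847402 -0.11412882 -0.95650212]] [-0.57492233 -0.03742521  0.38012993]
[[-0.922  0.386 -0.001]
 [ 0.386  0.922 -0.001]
 [ 0.    -0.001 -1.   ]]
```
View pics/w0.png

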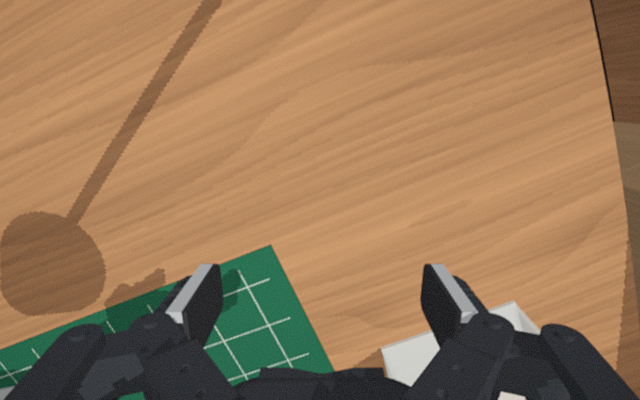

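The wrist view shows only the bench and the mat corner, with the fingers at the bottom (rows 260-400). The camera sits on the tool's +x side. Next I move it over the mount.

```bash
R='[-0.363,-0.118,0.05,0,0,0]'; python3 nudge.py '[[-0.06,-0.02,0.01,0,0,0],[-0.12,-0.04,0.02,0,0,0],[-0.18,-0.06,0.03,0,0,0],[-0.24,-0.08,0.04,0,0,0],[-0.3,-0.1,0.05,0,0,0],[-0.36,-0.118,0.05,0,0,0],[-0.363,-0.118,0.05,0,0,0],[-0.363,-0.118,0.05,0,0,0]]' 0.05
```

Run:
```python
from h import *
c=cam("wrist","w1")
g=cv2.cvtColor(c["image"],cv2.COLOR_RGB2HSV)
m=((g[...,1]<50)&(g[...,2]>120)).astype(np.uint8)*255
cs,_=cv2.findContours(m,cv2.RETR_EXTERNAL,cv2.CHAIN_APPROX_NONE)
for k in cs:
    if cv2.contourArea(k)>150: print(cv2.contourArea(k),cv2.minAreaRect(k),plane(c,cv2.minAreaRect(k)[0],.009).round(4))
print(env.get_state()["tcp_pos"])
```

```text
clock: 1.2
tcp_pos: [0.5116, 0.2807, 0.2029]
orientation: [-0.0, 0.198, 0.98, -0.0]
wrist_force: [-0.7, -0.3, -0.0]
finger_gap: 0.0503
grip_force: 0.0
1343.5 ((371.7735900878906, 339.2075500488281), (70.3285903930664, 32.69180679321289), 74.05460357666016) [0.6964 0.2638 0.009 ]
19768.5 ((590.5, 157.0), (310.0, 97.0), 90.0) [0.5878 0.5282 0.009 ]
90657.5 ((252.0, 186.5), (373.0, 504.0), 90.0) [0.4898 0.2193 0.009 ]
[0.51079458 0.28148856 0.20308609]
```

View pics/w1.png

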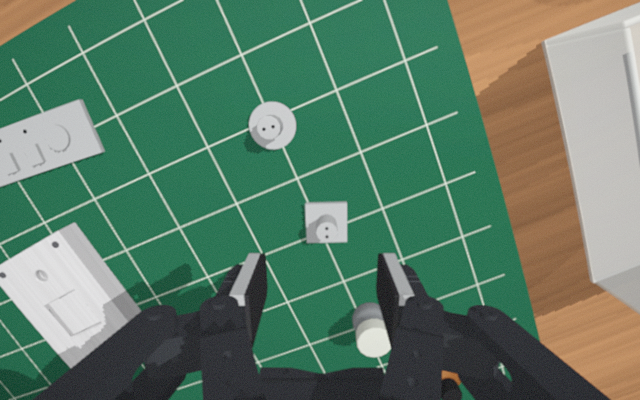

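The square mount's foot is centred at (326,222), almost aligned with the picture. The round mount is at (272,126), and the jig is at left with its hole at (41,275). I'll take a second view offset, then triangulate.

```bash
cat >> h.py <<'E'
def quad(c,box,lo=(0,0,130),hi=(180,60,255)):
    x0,y0,x1,y1=box
    g=cv2.cvtColor(c["image"],cv2.COLOR_RGB2HSV)[y0:y1,x0:x1]
    m=cv2.inRange(g,np.array(lo),np.array(hi)); m=cv2.morphologyEx(m,cv2.MORPH_OPEN,np.ones((7,7)))
    m=cv2.morphologyEx(m,cv2.MORPH_CLOSE,np.ones((7,7)))
    cs,_=cv2.findContours(m,cv2.RETR_EXTERNAL,cv2.CHAIN_APPROX_NONE); k=max(cs,key=cv2.contourArea)
    return cv2.boxPoints(cv2.minAreaRect(k))+[x0,y0]
E
python3 - <<'E'
from h import *
import pickle
c=cam("wrist"); q=quad(c,(285,185,365,262)); P=np.array([plane(c,u,.009) for u in q])
print(q.round(1),P.round(4),P.mean(0).round(4),np.linalg.norm(P-np.roll(P,1,0),axis=1).round(4),np.degrees(np.arctan2(*(P[1]-P[0])[[1,0]])))
pickle.dump((c,q),open("v1.pkl","wb"))
E
python3 nudge.py '[[0.04,0.03,0.03,0,0,0],[0.05,0.06,0.05,0,0,0],[0.05,0.06,0.05,0,0,0],[0.05,0.06,0.05,0,0,0]]'
python3 - <<'E'
from h import *
c=cam("wrist","w2"); print(proj(c,[.551,.268,.009]),proj(c,[.551,.268,.033]))
E
```

```text
[[304. 202.]
 [346. 202.]
 [346. 243.]
 [304. 243.]] [[0.5222 0.2593 0.009 ]
 [0.5377 0.2965 0.009 ]
 [0.5774 0.2808 0.009 ]
 [0.5612 0.2423 0.009 ]] [0.5496 0.2697 0.009 ] [0.0426 0.0403 0.0426 0.0418] 67.23951791334747
clock: 1.8
tcp_pos: [0.4874, 0.3568, 0.1538]
orientation: [0.0, 0.196, 0.981, -0.0]
wrist_force: [2.1, -0.6, 0.1]
finger_gap: 0.0501
grip_force: 0.0
[256.03335478 297.0953913 ] [250.81399293 313.03615644]
```

```bash
python3 nudge.py '[[-0.06,0,0,0,0,0],[-0.09,0,0,0,0,0],[-0.09,0,0,0,0,0],[-0.09,0,0,0,0,0]]'
python3 - <<'E'
from h import *
import pickle
c1,q1=pickle.load(open("v1.pkl","rb"))
c=cam("wrist","w2"); p=proj(c,[.5496,.2697,.009]); print(p)
x,y=p.astype(int); q=quad(c,(x-45,y-40,x+45,y+45)); print(q)
P=np.array([plane(c,u,.009) for u in q]); print(P.round(4),P.mean(0).round(4),np.degrees(np.arctan2(*(P[1]-P[0])[[1,0]])))
print("tri centre",tri([(c1,q1.mean(0)),(c,q.mean(0))]))
for u in q1:
    P1=plane(c1,u,.009); j=np.argmin(np.linalg.norm(P-P1,axis=1)); print(tri([(c1,u),(c,q[j])]))
cv2.imwrite("pics/w2c.png",cv2.resize(c["image"][max(y-60,0):y+60,x-60:x+60,::-1],None,fx=4,fy=4))
E
```

```text
clock: 2.35
tcp_pos: [0.5712, 0.3206, 0.1538]
orientation: [-0.0, 0.198, 0.98, 0.0]
wrist_force: [-0.3, 0.0, 0.4]
finger_gap: 0.0499
grip_force: 0.0
[251.88960391 196.36118792]
[[225.23939705 172.78802872]
 [277.30922699 170.18453598]
 [279.84539032 220.9077301 ]
 [227.77555847 223.51123047]]
[[0.5239 0.2587 0.009 ]
 [0.5381 0.2977 0.009 ]
 [0.5774 0.2817 0.009 ]
 [0.5628 0.2409 0.009 ]] [0.5506 0.2697 0.009 ] 69.95219920213152
tri centre (array([0.55051524, 0.26928505, 0.00590975]), [0.0002810946594636133, 0.00028109465946382335])
(array([0.52358864, 0.25824018, 0.00585891]), [0.0008174112734942983, 0.0008174112734945577])
(array([0.53899732, 0.29647542, 0.0041552 ]), [0.00030632653438521636, 0.00030632653438519863])
(array([0.57854018, 0.28069037, 0.00577506]), [0.00025418385726595235, 0.00025418385726594085])
(array([0.5619257 , 0.24170009, 0.00930108]), [0.0009746250712486487, 0.000974625071248645])
```

View pics/w2c.png

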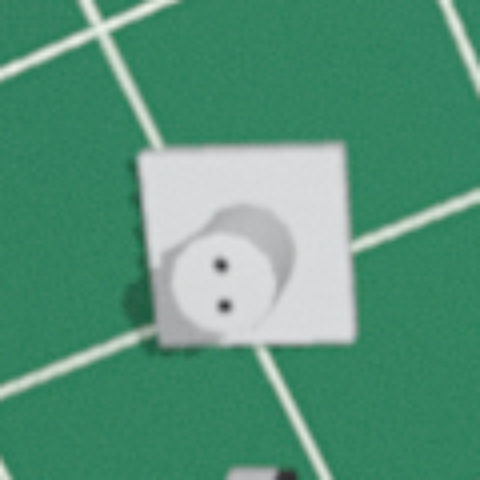

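The crop shows the square foot nearly aligned with the tool and the drum top (two dots) at lower left. Its measured centre is (0.5505, 0.2695), with an edge angle of about 68°. Next I check the drum top and descend above it.

```bash
python3 nudge.py '[[0,-0.04,0.03,0,0,-0.01],[0,-0.055,0.06,0,0,-0.01],[0,-0.055,0.075,0,0,-0.01],[0,-0.055,0.075,0,0,-0.01],[0,-0.055,0.075,0,0,-0.01]]'
python3 - <<'E'
from h import *
import pickle
c1,q1=pickle.load(open("v1.pkl","rb"))
s=env.get_state(); print(s["tcp_pos"], intool(np.array([.5505,.2695,.035])-s["tcp_pos"]))
c=cam("wrist","w3"); print(proj(c,[.5505,.2695,.033]),proj(c,[.5505,.2695,.009]))
E
```

```text
clock: 3.02
tcp_pos: [0.5513, 0.2716, 0.0796]
orientation: [0.001, 0.192, 0.981, 0.001]
wrist_force: [0.1, 0.5, 0.1]
finger_gap: 0.0499
grip_force: 0.0
[0.55125441 0.27160254 0.07956932] [-1.64707838e-05 -2.31010844e-03  4.45654239e-02]
[315.82873396 246.60121944] [316.37163877 230.08738254]
```

View pics/w3.png

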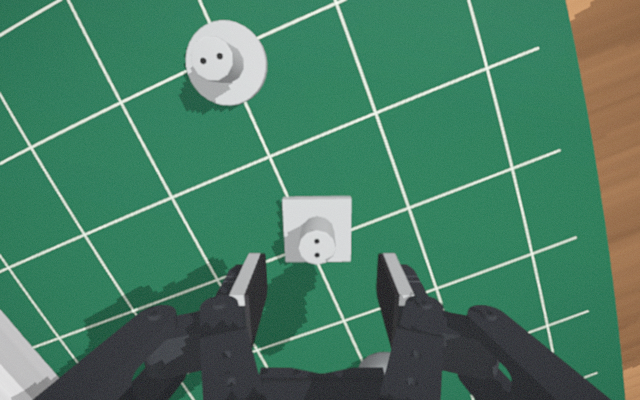

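The drum top at (317,247) matches the predicted (316,247), so the position and height are confirmed. I descend and grip it.

```bash
python3 nudge.py '[[0,-0.002,0.02,0,0,0],[0,-0.002,0.035,0,0,0],[0,-0.002,0.044,0,0,0],[0,-0.002,0.044,0,0,0]]'
python3 nudge.py '[[0,0,0,0,0,0],[0,0,0,0,0,0],[0,0,0,0,0,0],[0,0,0,0,0,0],[0,0,0,0,0,0],[0,0,0,0,0,0]]' 0.0 25
python3 nudge.py '[[0,0,-0.03,0,0,0],[0,0,-0.08,0,0,0],[0,0,-0.14,0,0,0],[0,0,-0.19,0,0,0],[0,0,-0.2,0,0,0]]'
```

```text
clock: 3.58
tcp_pos: [0.5491, 0.2685, 0.0336]
orientation: [-0.001, 0.192, 0.981, -0.0]
wrist_force: [-0.2, -0.4, -0.3]
finger_gap: 0.0503
grip_force: 0.0
clock: 4.32
tcp_pos: [0.5501, 0.2687, 0.035]
orientation: [0.001, 0.192, 0.981, 0.0]
wrist_force: [0.5, -0.2, 5.9]
finger_gap: 0.0188
grip_force: 24.9
clock: 4.95
tcp_pos: [0.551, 0.2691, 0.2383]
orientation: [0.003, 0.192, 0.981, 0.002]
wrist_force: [0.3, -0.2, -0.9]
finger_gap: 0.019
grip_force: 24.6
```

```bash
python3 nudge.py '[[-0.015,-0.06,0,0,0,-0.1],[-0.03,-0.12,0,0,0,-0.25],[-0.045,-0.18,0,0,0,-0.4],[-0.06,-0.24,0,0,0,-0.447],[-0.065,-0.269,0,0,0,-0.447],[-0.065,-0.269,0,0,0,-0.447],[-0.065,-0.269,0,0,0,-0.447]]'
python3 - <<'E'
from h import *
c=cam("wrist","w4"); s=env.get_state(); print(s["tcp_pos"],s["joint_pos"],toolR().as_matrix().round(3))
for X in [(.486,-.0159,.027),(.551,-.0104,.021)]: print(proj(c,X))
E
```

```text
clock: 5.82
tcp_pos: [0.5078, -0.0047, 0.2334]
orientation: [-0.001, -0.03, 1.0, 0.0]
wrist_force: [0.6, 0.6, -1.0]
finger_gap: 0.0188
grip_force: 24.7
[ 0.50799301 -0.00432332  0.23354949] [-1.66881839e-01  1.91855412e-01 -1.62481185e-01  1.21781196e+00
  4.26346922e-04 -2.27907478e-01] [[-0.998 -0.061 -0.001]
 [-0.061  0.998  0.001]
 [ 0.001  0.001 -1.   ]]
[310.08159891 156.58610583]
[312.42740044 218.77206032]
```

View pics/w4.png

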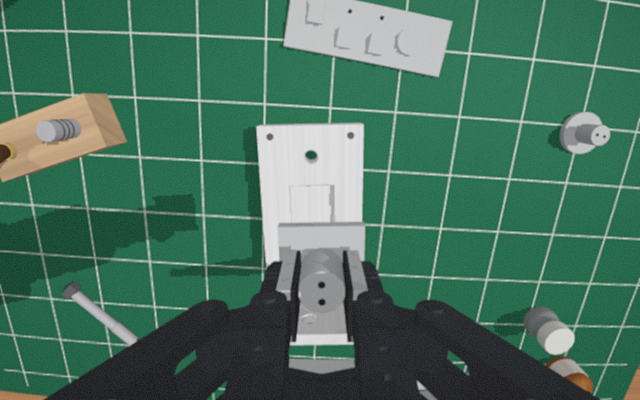

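The wrist view shows the base hole at (311,156), the jig's front corners at (258,125) and (363,124), and the pocket's front edge at row 185. The held mount's foot (280-364, 223-248) is square to the picture. Next I measure the jig from here and from a second place.

```bash
cat >> h.py <<'E'
def jig(c,guess,z=.027):
    u,v=proj(c,guess).astype(int); g=c["image"].mean(2); w=g[v-12:v+13,u-12:u+13]
    m=(w<0.5*np.median(g[v-12:v+13,u-14:u-9])).astype(np.uint8)
    n,l,st,ce=cv2.connectedComponentsWithStats(m); i=1+np.argmax(st[1:,4]); hole=ce[i]+[u-12,v-12]
    hs=cv2.cvtColor(c["image"],cv2.COLOR_RGB2HSV); wm=(hs[...,1]<60)&(hs[...,2]>130)
    L=[];Rr=[]
    for r in range(v-18,v+32):
        if abs(r-v)<9: continue
        xs=np.where(wm[r,u-75:u+75])[0]+u-75
        # run-robust: longest stretch
        k=np.split(xs,np.where(np.diff(xs)>6)[0]+1); k=max(k,key=len); L.append(plane(c,(k[0]-.5,r),z)[:2]); Rr.append(plane(c,(k[-1]+.5,r),z)[:2])
    fit=lambda P:(lambda f:(np.degrees(np.arctan2(f[1],f[0])),f[2:4]))(cv2.fitLine(np.float32(P),cv2.DIST_HUBER,0,.01,.01).ravel())
    return hole,st[i,4],plane(c,hole,z),fit(L),fit(Rr)
E
python3 - <<'E'
from h import *
import pickle
c=cam("wrist"); r=jig(c,[.486,-.0159,.027]); print(r); pickle.dump((c,r),open("j1.pkl","wb"))
E
python3 nudge.py '[[-0.03,0.015,0,0,0,0],[-0.045,0.03,0,0,0,0],[-0.045,0.03,0,0,0,0],[-0.045,0.03,0,0,0,0]]'
python3 - <<'E'
from h import *
import pickle
c1,r1=pickle.load(open("j1.pkl","rb"))
c=cam("wrist","w5"); r=jig(c,[.486,-.0159,.027]); print(r); pickle.dump((c,r),open("j2.pkl","wb")); print(tri([(c1,r1[0]),(c,r[0])]))
print(proj(c,[.536,-.0125,.021]))
u,v=proj(c,[.536,-.0125,.021]).astype(int)
cv2.imwrite("pics/w5c.png",cv2.resize(c["image"][max(v-100,0):v+100,u-130:u+130,::-1],None,fx=3,fy=3))
E
```

```text
(array([310.41428571, 154.5       ]), np.int32(70), array([ 0.48427626, -0.01534486,  0.027     ]), (np.float32(4.069221), array([ 0.5010917 , -0.06541101], dtype=float32)), (np.float32(3.8683112), array([0.48770997, 0.03556249], dtype=float32)))
clock: 6.42
tcp_pos: [0.5508, 0.0281, 0.234]
orientation: [-0.001, -0.031, 1.0, -0.0]
wrist_force: [-0.2, -0.3, -0.8]
finger_gap: 0.019
grip_force: 24.7
(array([279.06315789, 108.01052632]), np.int32(95), array([ 0.48563962, -0.01430824,  0.027     ]), (np.float32(4.3187), array([ 0.49502948, -0.06596326], dtype=float32)), (np.float32(3.9857562), array([0.4923619 , 0.03573805], dtype=float32)))
(array([ 0.48594048, -0.01557896,  0.01619585]), [6.920861588855407e-07, 6.920861589104112e-07])
[280.19658692 160.82761144]
```

View pics/w5c.png

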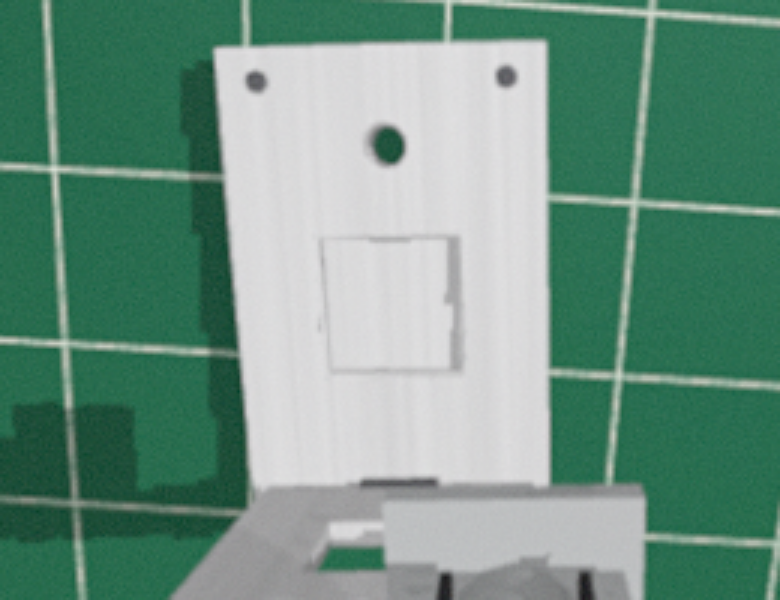

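The crop shows the hole's rim centred at crop (386,144), the pocket rim corners at about (320,238), (459,236), (463,371) and (330,371), and the jig's front corners at (215,47) and (546,41). I cast these onto z=0.027.

Run:
```python
from h import *
import pickle
c,r=pickle.load(open("j2.pkl","rb"))
u,v=proj(c,[.536,-.0125,.021]).astype(int); o=np.array([u-130,max(v-100,0)])
f=lambda p:plane(c,o+np.array(p)/3-.33,.027)
for p in [(386,144),(215,47),(546,41),(256,81),(506,76)]: print(p,f(p).round(4))
P=np.array([f(p) for p in [(320,238),(459,236),(463,371),(330,371)]]); print(P.round(4),P.mean(0).round(4),np.linalg.norm(P-np.roll(P,1,0),axis=1).round(4))
# held mount foot relative to tcp
s=env.get_state();print(s["tcp_pos"],toolR().as_matrix().round(4)[:2])
# hinge/lid free edge etc. from top camera
```

```text
(386, 144) [ 0.4854 -0.015   0.027 ]
(215, 47) [ 0.4597 -0.0676  0.027 ]
(546, 41) [0.4524 0.0322 0.027 ]
(256, 81) [ 0.4689 -0.0552  0.027 ]
(506, 76) [0.4632 0.0208 0.027 ]
[[ 0.5154 -0.0351  0.027 ]
 [ 0.5122  0.0088  0.027 ]
 [ 0.5558  0.0121  0.027 ]
 [ 0.5584 -0.0314  0.027 ]] [ 0.5355 -0.0114  0.027 ] [0.0432 0.044  0.0438 0.0436]
[0.55070385 0.0277824  0.23412212] [[-9.982e-01 -6.080e-02 -9.000e-04]
 [-6.080e-02  9.982e-01 -1.000e-04]]
```

The pocket is 43.5 mm square as it should be, centred at (0.5355,-0.0114). The hole is 50.2 mm away at (0.4854,-0.015) and the yaw is 4.1°. I lower the mount towards it.

```bash
python3 nudge.py '[[0.018,-0.038,0.02,0,0,-0.01],[0.018,-0.038,0.06,0,0,-0.01],[0.018,-0.038,0.1,0,0,-0.01],[0.018,-0.038,0.13,0,0,-0.01],[0.018,-0.038,0.155,0,0,-0.01],[0.018,-0.038,0.16,0,0,-0.01],[0.018,-0.038,0.16,0,0,-0.01]]'
python3 - <<'E'
from h import *
s=env.get_state(); c=cam("wrist","w6"); print(s["tcp_pos"],intool(np.array([.5355,-.0114,.053])-s["tcp_pos"]),toolR().as_matrix().round(4)[:2])
print(proj(c,[.5355,-.0114,.027]),proj(c,[.4854,-.015,.027]))
q=s["wrist_force"];print(q)
E
```

```text
clock: 7.35
tcp_pos: [0.5356, -0.0117, 0.0748]
orientation: [0.0, -0.035, 0.999, -0.0]
wrist_force: [0.0, -0.2, -0.4]
finger_gap: 0.0187
grip_force: 24.7
[ 0.53562399 -0.01171378  0.07479745] [0.00013218 0.00032858 0.02179718] [[-9.976e-01 -6.990e-02  1.400e-03]
 [-6.990e-02  9.976e-01 -2.000e-04]]
[320.58875984 244.94520972] [320.27726365 150.82759263]
[ 0.00276011 -0.17088362 -0.42978507]
```

View pics/w6.png

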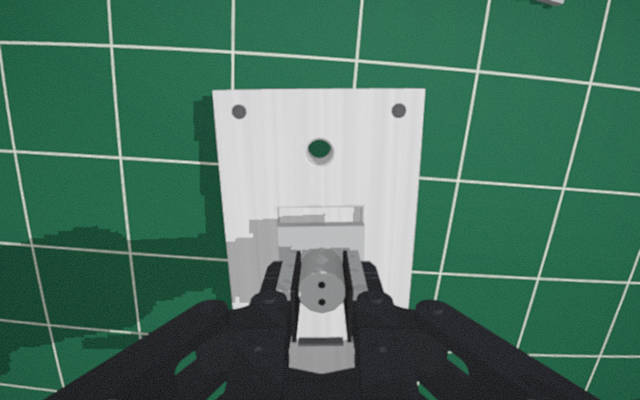

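The hole at (319,151) is where it was predicted, and the foot (280-364) lines up with the pocket edges (278-363). I lower it in.

```bash
python3 nudge.py '[[0,0,0.008,0,0,0],[0,0,0.013,0,0,0],[0,0,0.016,0,0,0],[0,0,0.019,0,0,0],[0,0,0.021,0,0,0],[0,0,0.022,0,0,0],[0,0,0.022,0,0,0]]'
```

```text
clock: 8.28
tcp_pos: [0.5356, -0.0114, 0.053]
orientation: [0.0, -0.035, 0.999, -0.0]
wrist_force: [-2.7, 0.5, 5.9]
finger_gap: 0.0192
grip_force: 25.3
```

```bash
python3 nudge.py '[[0,0,0,0,0,0],[0,0,0,0,0,0],[0,0,0,0,0,0],[0,0,0,0,0,0]]' 0.045
python3 nudge.py '[[0,0,-0.03,0,0,0],[0.01,0,-0.08,0,0,0],[0.03,0,-0.13,0,0,0],[0.05,0,-0.17,0,0,0],[0.05,0,-0.18,0,0,0],[0.05,0,-0.18,0,0,0]]'
python3 - <<'E'
from h import *
c=cam("wrist","w7"); X=np.array([.5355,-.0114,.051])
p=proj(c,X); print(env.get_state()["tcp_pos"],p,proj(c,[.5355,-.0114,.027])); u,v=p.astype(int)
g=c["image"].mean(2)[v-16:v+17,u-16:u+17]; b=cv2.medianBlur(c["image"],9).mean(2)[v-16:v+17,u-16:u+17]
m=((b-g)>25).astype(np.uint8); n,l,st,ce=cv2.connectedComponentsWithStats(m)
for i in range(1,n):
    if st[i,4]>=2: uv=ce[i]+[u-16,v-16]; print(st[i,4],uv,plane(c,uv,.051).round(4))
E
```

```text
clock: 8.78
tcp_pos: [0.5356, -0.0115, 0.0522]
orientation: [-0.0, -0.035, 0.999, 0.0]
wrist_force: [0.3, -0.1, 0.1]
finger_gap: 0.045
grip_force: 0.0
clock: 9.52
tcp_pos: [0.4865, -0.0151, 0.2325]
orientation: [0.001, -0.035, 0.999, -0.0]
wrist_force: [0.2, 0.2, 0.4]
finger_gap: 0.0448
grip_force: 0.0
[ 0.48601523 -0.01497152  0.23142064] [320.91243455 235.22715776] [320.94288355 226.24748105]
11 [321.45454545 232.36363636] [ 0.5326 -0.0111  0.051 ]
3 [310.66666667 236.66666667] [ 0.5377 -0.021   0.051 ]
10 [321.8 240. ] [ 0.5403 -0.0102  0.051 ]
```

The drum's dots average to (0.5365,-0.0107), so the mount is seated within about 1 mm. Next I go behind the lid with the fingers shut and sweep it closed along its arc.

```bash
python3 nudge.py '[[-0.06,0,0,0,0,0],[-0.12,0,0,0,0,0],[-0.18,0,0,0,0,0],[-0.205,0,0,0,0,0],[-0.205,0,0.03,0,0,0],[-0.205,0,0.075,0,0,0],[-0.205,0,0.075,0,0,0],[-0.205,0,0.075,0,0,0]]' 0.0 25
python3 - <<'E'
from h import *
s=env.get_state(); h=np.array([.5951,-.0072,.0275]); print(intool(s["tcp_pos"]-h),s["joint_pos"],toolR().as_matrix().round(3))
E
```

```text
clock: 10.58
tcp_pos: [0.6904, -0.0005, 0.1571]
orientation: [-0.0, -0.035, 0.999, 0.0]
wrist_force: [0.6, 0.1, 0.7]
finger_gap: -0.0
grip_force: 0.0
[-9.54406283e-02 -1.01483225e-05 -1.29695937e-01] [-1.16937089e-01  5.77820064e-01  2.19078193e-01  1.21297739e+00
  8.93132436e-05 -1.87244159e-01] [[-0.998 -0.07  -0.001]
 [-0.07   0.998  0.   ]
 [ 0.001  0.    -1.   ]]
```

```bash
python3 nudge.py '[[0.0335,0,0.003,0,0,0],[0.055,0,-0.004,0,0,0],[0.0755,0,-0.0085,0,0,0],[0.097,0,-0.0075,0,0,0],[0.118,0,-0.004,0,0,0],[0.134,0,0.002,0,0,0],[0.149,0,0.011,0,0,0],[0.162,0,0.022,0,0,0]]'
python3 - <<'E'
from h import *
s=env.get_state(); h=np.array([.5951,-.0072,.0275]); print(intool(s["tcp_pos"]-h),s["wrist_force"])
E
```

```text
clock: 11.58
tcp_pos: [0.5306, -0.0124, 0.1384]
orientation: [0.003, -0.035, 0.999, -0.001]
wrist_force: [0.4, -0.7, 1.0]
finger_gap: -0.0003
grip_force: 0.5
[ 0.06397011 -0.00087452 -0.11127506] [ 0.44027404 -0.66496238  0.97014581]
```

```bash
python3 nudge.py '[[0.012,0,0.0125,0,0,0],[0.0215,0,0.027,0,0,0],[0.0293,0,0.0424,0,0,0],[0.033,0,0.054,0,0,0],[0.0356,0,0.0645,0,0,0],[0.037,0,0.072,0,0,0],[0.037,0,0.072,0,0,0]]'
python3 - <<'E'
from h import *
s=env.get_state(); h=np.array([.5951,-.0072,.0275]); print(intool(s["tcp_pos"]-h),s["wrist_force"])
E
```

```text
clock: 12.45
tcp_pos: [0.4916, -0.0145, 0.0628]
orientation: [-0.0, -0.035, 0.999, 0.0]
wrist_force: [0.4, -0.4, 0.2]
finger_gap: -0.0
grip_force: 0.0
[ 1.03776318e-01  4.14580827e-05 -3.52637289e-02] [ 0.4158139  -0.37445889  0.2155719 ]
```

```bash
python3 nudge.py '[[0,0,0.003,0,0,0],[0,0,0.005,0,0,0],[0,0,0.006,0,0,0],[0,0,0.006,0,0,0]]'; python3 nudge.py '[[0,0,0.001,0,0,0],[0,0,0.001,0,0,0]]'
```

```text
clock: 12.95
tcp_pos: [0.4919, -0.0145, 0.0575]
orientation: [0.0, -0.035, 0.999, 0.0]
wrist_force: [-0.8, -0.3, 2.0]
finger_gap: -0.0
grip_force: 1.3
clock: 13.2
tcp_pos: [0.4919, -0.0146, 0.0574]
orientation: [0.0, -0.035, 0.999, -0.0]
wrist_force: [-4.0, 0.2, 10.0]
finger_gap: 0.0
grip_force: 5.5
```

Contact comes at the height expected for a shut lid, with 10 N on it. I lift, measure the lid hole from two heights, and check the lid's height.

```bash
cat >> h.py <<'E'
def hole(c,guess,r=14):
    u,v=proj(c,guess).round().astype(int); g=c["image"].mean(2)[v-r:v+r+1,u-r:u+r+1]
    m=(g<0.75*np.median(g)).astype(np.uint8); n,l,st,ce=cv2.connectedComponentsWithStats(m); i=1+np.argmax(st[1:,4])
    k=cv2.findContours((l==i).astype(np.uint8),cv2.RETR_EXTERNAL,cv2.CHAIN_APPROX_NONE)[0][0]
    x,y,w,h=cv2.boundingRect(k); return np.array([x+(w-1)/2+u-r,y+(h-1)/2+v-r]),(w,h)
E
python3 nudge.py '[[0,0,-0.03,0,0,0],[0.02,0,-0.08,0,0,0],[0.04,0,-0.12,0,0,0],[0.04,0,-0.12,0,0,0],[0.04,0,-0.12,0,0,0]]'
python3 - <<'E'
from h import *
import pickle
X=[.4854,-.015,.0355]; c=cam("wrist","w8"); h=hole(c,X); print(env.get_state()["tcp_pos"],proj(c,X),h,plane(c,h[0],.0355)); pickle.dump((c,h[0]),open("l1.pkl","wb"))
E
python3 nudge.py '[[-0.05,0.02,-0.03,0,0,0],[-0.06,0.03,-0.04,0,0,0],[-0.06,0.03,-0.04,0,0,0],[-0.06,0.03,-0.04,0,0,0]]'
python3 - <<'E'
from h import *
import pickle
X=[.4854,-.015,.0355]; c1,h1=pickle.load(open("l1.pkl","rb")); c=cam("wrist","w9"); h=hole(c,X); print(proj(c,X),h,plane(c,h[0],.0355),tri([(c1,h1),(c,h[0])]))
cv2.imwrite("pics/combo.png",np.vstack([c1["image"],c["image"]])[:,:,::-1])
E
```

```text
clock: 13.82
tcp_pos: [0.452, -0.0174, 0.176]
orientation: [0.0, -0.035, 0.999, -0.0]
wrist_force: [0.1, 0.5, -0.1]
finger_gap: 0.0
grip_force: 0.0
[ 0.45167851 -0.01726794  0.17533193] [320.49011    236.70385293] (array([321., 236.]), (13, 13)) [ 0.48474951 -0.01462535  0.0355    ]
clock: 14.38
tcp_pos: [0.5085, 0.0167, 0.2146]
orientation: [-0.002, -0.035, 0.999, 0.0]
wrist_force: [-0.3, -0.7, -0.5]
finger_gap: -0.0001
grip_force: 0.0
[286.3263478  158.65412429] (array([287., 158.]), (13, 13)) [ 0.48478046 -0.014432    0.0355    ] (array([ 0.48488938, -0.01454261,  0.03506364]), [7.95849017711017e-05, 7.958490177109447e-05])
```

The lid hole triangulates to (0.4849,-0.0145,0.0351), so the lid is shut flat. Next is the view over the pin.

```bash
python3 nudge.py '[[0.02,-0.06,0,0,0,0],[0.04,-0.12,0,0,0,0],[0.06,-0.18,0,0,0,0],[0.08,-0.235,0,0,0,0],[0.086,-0.252,0,0,0,0],[0.086,-0.252,0,0,0,0],[0.086,-0.252,0,0,0,0]]' 0.04
cat > pinv.py <<'E'
from h import *
import pickle,sys
c=cam("wrist",sys.argv[1]); X=np.array(eval(sys.argv[2])); print(env.get_state()["tcp_pos"],proj(c,X),proj(c,X-[0,0,.034]))
u,v=proj(c,X).astype(int); r=60; y0=max(v-r,0)
hs=cv2.cvtColor(c["image"],cv2.COLOR_RGB2HSV)[y0:v+r,u-r:u+r]; m=cv2.inRange(hs,np.array((0,0,60)),np.array((180,45,255))); m=cv2.morphologyEx(m,cv2.MORPH_OPEN,np.ones((5,5)))
n,l,st,ce=cv2.connectedComponentsWithStats(m)
for i in range(1,n):
    if st[i,4]>80: print(st[i]+[u-r,y0,0,0,0],ce[i]+[u-r,y0])
g=cv2.medianBlur(cv2.cvtColor(c["image"],cv2.COLOR_RGB2GRAY),3)[y0:v+r,u-r:u+r]
C=cv2.HoughCircles(g,cv2.HOUGH_GRADIENT,1,10,param1=80,param2=12,minRadius=8,maxRadius=20)
print(None if C is None else (C[0][:6]+[u-r,y0,0]))
pickle.dump(c,open(sys.argv[1]+".pkl","wb")); cv2.imwrite(f"pics/{sys.argv[1]}c.png",c["image"][y0:v+r,u-r:u+r,::-1])
E
python3 pinv.py p1 '[.4677,-.2382,.073]'
```

```text
clock: 15.3
tcp_pos: [0.4413, -0.2394, 0.216]
orientation: [-0.0, -0.035, 0.999, 0.001]
wrist_force: [-0.6, 0.2, -0.9]
finger_gap: 0.0402
grip_force: 0.0
[ 0.44155795 -0.23917763  0.21607696] [319.46180798 227.75687469] [319.60331455 214.5055168 ]
[310 208  21  32 569] [320.00175747 223.68189807]
[259 252  13  35 305] [263.5442623  265.55409836]
[371 252   8  21 121] [375.33884298 260.14876033]
[[318.5        227.5         11.60000038]]
```

```bash
python3 nudge.py '[[-0.03,0.04,0.02,0,0,0],[-0.04,0.07,0.03,0,0,0],[-0.04,0.07,0.03,0,0,0],[-0.04,0.07,0.03,0,0,0]]'
python3 pinv.py p2 '[.4677,-.2382,.073]'
python3 - <<'E'
import pickle
from h import *
c1=pickle.load(open("p1.pkl","rb"));c=pickle.load(open("p2.pkl","rb"))
a=c1["image"][170:290,260:380,::-1]; u,v=proj(c,[.4677,-.2382,.073]).astype(int); b=c["image"][v-60:v+60,u-60:u+60,::-1]
cv2.imwrite("pics/p12.png",cv2.resize(np.hstack([a,b]),None,fx=3.3,fy=3.3)); print(u-60,v-60)
E
```

```text
clock: 15.85
tcp_pos: [0.4769, -0.1673, 0.1866]
orientation: [0.0, -0.036, 0.999, -0.0]
wrist_force: [0.1, -0.6, 0.7]
finger_gap: 0.04
grip_force: 0.0
[ 0.47684165 -0.16791413  0.1867714 ] [221.56335499 188.6615036 ] [233.31670193 178.110134  ]
[210 170  35  33 792] [226.8510101  185.87626263]
[[226.5        186.5         16.89999962]]
161 128
```

View pics/p12.png

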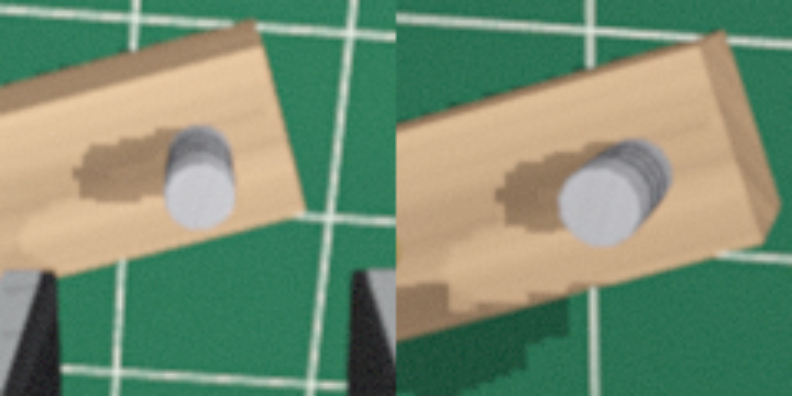

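Left crop: the pin's head-top disk is centred at (200,195). Right crop: it is at (204,204). I triangulate these.

Run:
```python
import pickle
from h import *
c1=pickle.load(open("p1.pkl","rb"));c=pickle.load(open("p2.pkl","rb"))
a=(320.2,228.7);b=(222.4,189.4)
print(tri([(c1,a),(c,b)]),plane(c1,a,.073),plane(c,b,.073)); s=env.get_state()
X=(plane(c1,a,.073)+plane(c,b,.073))/2; X[2]=.067; print(X,intool(X-s["tcp_pos"]))
```

```text
(array([ 0.46817438, -0.23751511,  0.07350007]), [0.00011595331719106837, 0.00011595331719117504]) [ 0.46848476 -0.23753692  0.073     ] [ 0.46820014 -0.23760897  0.073     ]
[ 0.46834245 -0.23757295  0.067     ] [ 0.0135175  -0.06879672  0.11980844]
```

```bash
python3 nudge.py '[[0.01,-0.05,0.02,0,0,0],[0.0135,-0.069,0.05,0,0,0],[0.0135,-0.069,0.07,0,0,0],[0.0135,-0.069,0.07,0,0,0],[0.0135,-0.069,0.07,0,0,0]]'
python3 - <<'E'
from h import *
s=env.get_state(); print(intool(np.array([.4683,-.2376,.065])-s["tcp_pos"]))
c=cam("wrist","w10"); print(proj(c,[.4683,-.2376,.073]))
E
```

```text
clock: 16.52
tcp_pos: [0.4682, -0.2384, 0.1173]
orientation: [0.001, -0.035, 0.999, -0.0]
wrist_force: [0.1, 0.2, 0.8]
finger_gap: 0.0396
grip_force: 0.0
[-6.48206360e-05  8.65513267e-04  5.22922985e-02]
[321.61080909 247.90448285]
```

```bash
python3 nudge.py '[[0,0.001,0.02,0,0,0],[0,0.001,0.04,0,0,0],[0,0.001,0.051,0,0,0],[0,0.001,0.052,0,0,0],[0,0.001,0.052,0,0,0]]'
python3 nudge.py '[[0,0,0,0,0,0],[0,0,0,0,0,0],[0,0,0,0,0,0],[0,0,0,0,0,0],[0,0,0,0,0,0],[0,0,0,0,0,0]]' 0.0 70
python3 nudge.py '[[0,0,-0.01,0,0,0],[0,0,-0.03,0,0,0],[0,0,-0.06,0,0,0],[0,0,-0.09,0,0,0],[0,0,-0.1,0,0,0],[0,0,-0.1,0,0,0]]'
python3 - <<'E'
from h import *
s=env.get_state(); print(intool(np.array([.4849,-.0145,.165])-s["tcp_pos"]),toolR().as_matrix().round(4))
E
```

```text
clock: 17.2
tcp_pos: [0.4684, -0.2371, 0.0651]
orientation: [0.001, -0.035, 0.999, -0.0]
wrist_force: [0.1, 0.5, 0.6]
finger_gap: 0.0399
grip_force: 0.0
clock: 17.95
tcp_pos: [0.4684, -0.2372, 0.0652]
orientation: [0.001, -0.035, 0.999, -0.0]
wrist_force: [-0.9, 1.4, 6.0]
finger_gap: 0.0158
grip_force: 68.2
clock: 18.7
tcp_pos: [0.468, -0.2369, 0.1646]
orientation: [0.0, -0.035, 0.999, -0.0]
wrist_force: [-0.4, 0.3, -1.4]
finger_gap: 0.0161
grip_force: 68.5
[-0.0324659   0.2206631  -0.00052132] [[-9.975e-01 -7.020e-02  9.000e-04]
 [-7.020e-02  9.975e-01 -5.000e-04]
 [-8.000e-04 -5.000e-04 -1.000e+00]]
```

```bash
python3 nudge.py '[[-0.008,0.055,0,0,0,0],[-0.016,0.11,0,0,0,0],[-0.024,0.165,0,0,0,0],[-0.031,0.21,0,0,0,0],[-0.0325,0.2207,0,0,0,0],[-0.0325,0.2207,0.04,0,0,0],[-0.0325,0.2207,0.06,0,0,0],[-0.0325,0.2207,0.06,0,0,0]]'
python3 - <<'E'
from h import *
s=env.get_state(); print(intool(np.array([.4849,-.0145,.095])-s["tcp_pos"]),s["wrist_force"])
# pin shank in view: dark/steel near predicted tip
c=cam("wrist","w11"); print(proj(c,s["tcp_pos"]-[0,0,.056]),proj(c,[.4849,-.0145,.0355]),hole(c,[.4849,-.0145,.0355],18))
E
```

```text
clock: 19.7
tcp_pos: [0.4827, -0.0145, 0.1019]
orientation: [-0.003, -0.035, 0.999, 0.001]
wrist_force: [-0.1, 0.3, 1.5]
finger_gap: 0.0163
grip_force: 68.7
[-0.0022815  -0.00011925  0.00690701] [-0.11251112  0.31042654  1.5487427 ]
[319.92294092 239.62994316] [319.78528694 236.33799127] (array([321.5, 243. ]), (26, 23))
```

```bash
python3 nudge.py '[[0,0,0,0,0,0],[0,0,0,0,0,0]]'
python3 - <<'E'
from h import *
s=env.get_state(); print(intool(np.array([.4849,-.0145,.085])-s["tcp_pos"]),toolR().as_matrix().round(4)[2])
E
```

```text
clock: 20.0
tcp_pos: [0.4855, -0.0147, 0.1052]
orientation: [0.001, -0.035, 0.999, -0.0]
wrist_force: [-0.2, -0.0, -1.0]
finger_gap: 0.0161
grip_force: 68.7
[0.00062963 0.00029716 0.02018672] [-1.8e-03 -4.0e-04 -1.0e+00]
```

```bash
python3 nudge.py '[[0.0005,0,0.008,0,0,0],[0.0005,0,0.015,0,0,0],[0.0005,0,0.02,0,0,0],[0.0005,0,0.025,0,0,0],[0.0005,0,0.025,0,0,0],[0.0005,0,0.025,0,0,0]]'
python3 nudge.py '[[0,0,0.005,0,0,0],[0,0,0.01,0,0,0],[0,0,0.014,0,0,0],[0,0,0.017,0,0,0],[0,0,0.017,0,0,0],[0,0,0.017,0,0,0]]'
```

```text
clock: 20.75
tcp_pos: [0.4846, -0.0148, 0.0792]
orientation: [0.0, -0.035, 0.999, -0.0]
wrist_force: [1.4, -3.9, -3.8]
finger_gap: 0.0159
grip_force: 68.6
clock: 21.5
tcp_pos: [0.4848, -0.0148, 0.0621]
orientation: [0.0, -0.035, 0.999, -0.0]
wrist_force: [3.5, -4.7, -1.6]
finger_gap: 0.016
grip_force: 68.9
```

```bash
python3 nudge.py '[[-0.0004,-0.0007,0,0,0,0],[-0.0004,-0.0007,0.001,0,0,0],[-0.0004,-0.0007,0.001,0,0,0]]'
python3 nudge.py '[[0,0,0.0005,0,0,0],[0,0,0.001,0,0,0],[0,0,0.001,0,0,0]]'
```

```text
clock: 21.88
tcp_pos: [0.4849, -0.0149, 0.0616]
orientation: [0.0, -0.035, 0.999, 0.0]
wrist_force: [1.5, -2.7, 4.9]
finger_gap: 0.016
grip_force: 69.5
clock: 22.25
tcp_pos: [0.4849, -0.015, 0.0615]
orientation: [0.001, -0.035, 0.999, 0.0]
wrist_force: [-1.1, -2.9, 12.1]
finger_gap: 0.0163
grip_force: 70.2
```

The shoulder meets the lid at the predicted TCP height of 0.0615. I check that the force is steady.

```bash
python3 nudge.py '[[0,0,0,0,0,0],[0,0,0,0,0,0],[0,0,0,0,0,0],[0,0,0,0,0,0]]'
python3 - <<'E'
from h import *
c=cam("top"); a=cam("top")
print(env.get_state()["wrist_force"],env.get_state()["tcp_pos"])
p=cv2.imread("pics/top0.png")[:,:,::-1].astype(int); d=(abs(c["image"].astype(int)-p).max(2)>60).astype(np.uint8)
n,l,st,ce=cv2.connectedComponentsWithStats(d)
print([(st[i,:4].tolist(),int(st[i,4])) for i in range(1,n) if st[i,4]>25])
E
```

```text
clock: 22.75
tcp_pos: [0.4849, -0.0149, 0.0615]
orientation: [0.001, -0.035, 0.999, 0.0]
wrist_force: [-1.6, -2.2, 13.2]
finger_gap: 0.016
grip_force: 70.2
[-2.73474498 -2.76676013 12.49978615] [ 0.48493478 -0.01491573  0.06150844]
[([502, 178, 77, 152], 5674), ([312, 195, 20, 5], 64), ([187, 211, 22, 23], 343), ([243, 219, 185, 181], 16846), ([421, 248, 16, 12], 111), ([161, 314, 18, 13], 47), ([226, 321, 20, 4], 26), ([402, 333, 120, 67], 4075), ([357, 339, 13, 4], 34), ([187, 341, 41, 9], 256), ([0, 385, 10, 15], 106)]
```

```bash
python3 -c "
from workcell import env
print(env.hand_in())"
```

```text
the job is handed in; nothing more can be done
None
```

I handed the job in at about 23 s, with no verdict shown: mount seated in the pocket, lid shut, pin home through both holes, and the gripper still gripping it (70 N) and pressing down with about 12.5 N; nothing else appeared to have moved.

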